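# Find the concealed catch of the sample case

## Robot

A 7-joint arm with a two-finger parallel gripper is mounted at the origin on the work surface. World frame = base frame: x ahead of the robot, y to its left, z up, the work surface at z = 0. Lengths are in m, angles in rad, forces in N, time in s.
With the tool pointing down it reaches from about 0.4 to 0.9 m from the base axis. Payload 5.5 kg.
Tool frame: the origin (TCP) lies midway between the tips of the shut fingers; the grasp point (between the pads) lies 19 mm behind it (manip.grip_depth is the distance from the TCP to the grasp point, in m); z points along the fingers, x is the direction in which the jaws open and shut, and the axes are right-handed (so a half turn about z gives the same grasp; the last joint's range is limited). The gripper opens to 92 mm and grips with 3 to 60 N. Pads are 19 mm wide; open, the fingers measure 130 mm over their backs; the gripper's body (75 mm by 190 mm) begins 47 mm behind the grasp point.
Start: joints at [0.263, 0.501, -0.427, 1.55, 0.221, 1.138, -0.21], TCP at [0.65, 0, 0.206] pointing down, gripper open.
Joint ranges: [-2.88, 2.88], [-0.31, 2.03], [-1.54, 1.56], [0.2, 2.42], [-1.41, 4.55], [0.19, 2.02], [-2.57, 2.57]. Speed limits (rad/s): [2.57, 2.57, 3.14, 3.14, 3.14, 3.14, 3.14].

## Interface

Orientations are given as a unit quaternion [x, y, z, w].
In Python, from bench import manip, effector, viewer gives the robot as it stands. Calls block until the motion is done:
- manip.move_pose(position, orientation): joint-space move of the TCP to a pose.
- manip.servo_line(position, ori=None, vel=0.15): straight line of the TCP; ori=None keeps the orientation; vel is the mean speed in m/s.
- manip.movej(angles): joint-space move.
- effector.open_jaws() and effector.close(f_grip=None): open the fingers fully, or close them until they stop; f_grip is the grip in N (None keeps the last).
- manip.sleep(seconds).
- manip.solve_ik(position, orientation): joint angles nearest the present ones, or None.
- viewer.get_image(name): name is "scene" or "side" or "wrist"; returns the picture (384x512x3 uint8, red, green, blue); there is no depth.
- viewer.get_calibration(name): a dict with "vfov" (degrees; the focal length in pixels is half the picture's height over the tangent of half this angle, whatever the lens; pixels are square), "cx", "cy" (the principal point, pixels), "dist_coeffs" ([k1, k2, p1, p2, k3] as OpenCV has them; the pictures are not rectified), "eye" and "attitude" of the camera in the world. Camera axes: x right, y down, z forward; pixel columns grow to the right and rows downward; lengths in m; the calibration is good to about 2 mm. A picture is of the moment at which its call begins: read the wrist's pose just before it. get_calibration takes no time and is no camera call; for the wrist camera it gives the pose at the moment of the call.
A pose or a line that the arm cannot do raises manip.PlanningError and nothing moves.
- manip.hand_in(): hands the job in, once; it reports no verdict.
Readings, each from a call of its own:
- manip.current_clock(): time.
- manip.current_q(): joint angles.
- manip.current_joint_velocities(): joint speeds.
- manip.current_tau(): joint torques, N m.
- manip.current_tool_pos(): TCP position.
- manip.current_tcp_rot(): TCP orientation.
- manip.current_force(): force on the tool from outside, world axes, zero at the start.
- manip.current_wrist_torque(): the same for the moment, N m.
- manip.current_finger_gap(): finger opening in m.
Only numpy, scipy, OpenCV 4.12 (cv2) and the standard library are available. Lean on these libraries where they do the work, as an engineer would, in place of code of your own. Each camera call takes 0.05 s, during which the arm holds its last target.

## Task

The grey sample case on the table is shut by a concealed catch: six equal square pads are set into its flat top, and just one of them, which looks like the rest, gives way when pressed. With closed fingertips, feel from pad to pad with gentle pushes until you find it, press it fully in so that the flap at the end of the case springs up and stays up, then take your hand away. Do not touch or lift the flap itself, do not ram the case, and do not disturb the jar on the case or the tube rack and marker pen beside it.

Things in the scene. Friction and masses are not known exactly. Their poses are not given: they have to be found in the camera images.
- case: grey plastic case, fixed to the table, 180 (its x) x 380 (its y) x 80 mm tall; origin under its centre, at table height, z up. Its flat top lies 80 mm above the origin. From y = -190 to -138 mm the top is a plain strip, then come the six pads, and from y = +87 to +172 mm it is the flap.
- pads (a point): middle of the six pads, level with their faces (78 mm above the table, 2 mm below the case's top), axes as the case's. Square pads 62 x 62 mm in 66 mm openings; their centres lie at x = -36, +36 mm, y = -72, 0, +72 mm from here. Five are solid; one, a different one each time, is the catch: it yields at 3 to 4 N, sinks 5 mm to a hard stop and stays in.
- flap (a joint): the flap's hinge, rad: 0 shut, 0.40 fully up. It is geared to the catch (about 0.08 rad for each mm that the catch is pushed in), and stays where it is. The hinge lies across the case at y = +87 mm, so the flap's outer edge rises, up to 33 mm.
- flap_edge (a point): middle of the free edge of the flap (134 x 85 x 5 mm, grey, at the +y end of the case's top), 85 mm from its hinge line
- jar: screw-top specimen jar, 28 mm wide, 45 mm tall, standing loose on the case's plain end strip; origin under its foot
- tube_rack: loose white tube rack with blue-capped tubes, 150 x 60 mm, 94 mm tall, standing on the table just beyond the case's flap end (+y of the case); origin under its centre
- marker: loose marker pen, 130 mm long, 13 mm thick, lying on the table between the case and the robot; origin under its middle

How it is judged:
By the outcome, as a careful person would: the job done as asked, in the order asked, and still so for the second after the job is handed in, with the robot touching nothing.
It also fails if it takes over 56 s, if anything falls off the work surface, if the arm or the gripper's body presses on something with over 40 N, if the wrist force passes 120 N, or if a joint passes its speed limit or range.

## Working session

There is one attempt and no reset: what is moved stays moved. The work goes in short steps, each a Python script; the robot and the scene stay as the last script left them, time stands still between calls to the robot, and variables do not carry over. Pictures are saved under pics/ and viewed, and the job is handed in when it is done.

```bash
ls; mkdir -p pics; python3 - <<'E'
from bench import manip, effector, viewer
import cv2
for n in ["scene","side","wrist"]:
    c=viewer.get_calibration(n); print(n,c)
    cv2.imwrite(f"pics/{n}0.png",viewer.get_image(n)[:,:,::-1])
print(manip.current_clock(),manip.current_tcp_rot(),manip.current_force())
E
```

```text
pics
scene {'vfov': 46.94973555251498, 'cx': 253.54464108321145, 'cy': 196.55945012124002, 'dist_coeffs': array([-0.16571489,  0.        ,  0.        ,  0.        ,  0.        ]), 'eye': array([0.77755787, 0.43212415, 0.80631652]), 'attitude': array([ 0.29197091,  0.91729956, -0.25874791, -0.07977486])}
side {'vfov': 55.16219766393968, 'cx': 261.6095064472914, 'cy': 193.77596603270905, 'dist_coeffs': array([0.0266915, 0.       , 0.       , 0.       , 0.       ]), 'eye': array([0.22384235, 0.44977733, 0.6173963 ]), 'attitude': array([-0.35411607,  0.86294889, -0.33731442,  0.12704328])}
wrist {'vfov': 65.2276254879655, 'cx': 256.9158047226432, 'cy': 190.05419832814968, 'dist_coeffs': array([0.01266328, 0.        , 0.        , 0.        , 0.        ]), 'eye': array([0.64892964, 0.08244713, 0.38401365]), 'attitude': array([ 9.88063122e-01,  4.20804615e-04, -4.61026822e-04,  1.54048298e-01])}
0.15 [ 9.99999731e-01  3.79371449e-05 -7.31964092e-04 -2.38070059e-05] [-0.17236728 -1.18016705  0.21437813]
```

View pics/scene0.png

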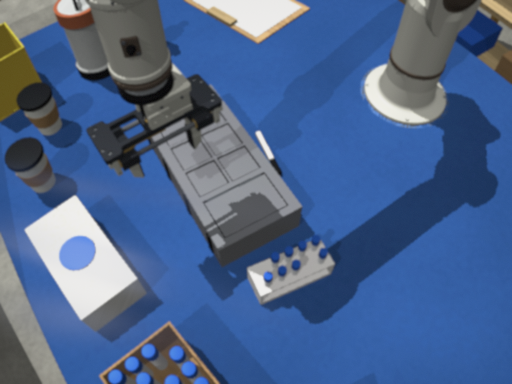

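View pics/side0.png

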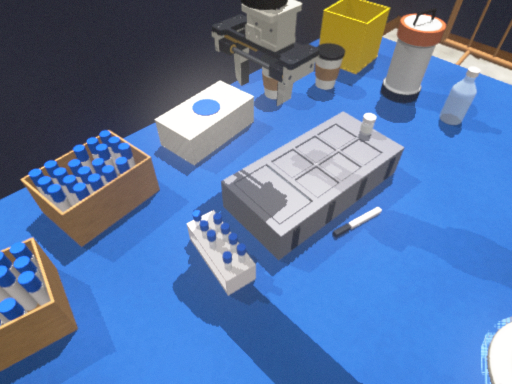

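View pics/wrist0.png

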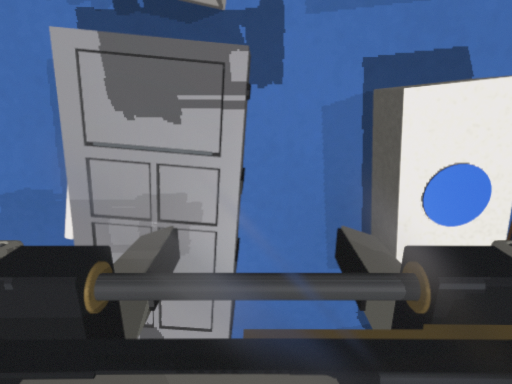

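The pictures show the case with the flap end near left in the side view (~(260,200)), the jar at (368,124), the rack at (222,250) and the marker at (358,222). The side view is unobstructed, so I'll enlarge it to locate the corners.

```bash
python3 - <<'E'
import cv2
a=cv2.imread("pics/side0.png")[105:255,215:415]
cv2.imwrite("pics/side0c.png",cv2.resize(a,None,fx=4,fy=4,interpolation=cv2.INTER_CUBIC))
a=cv2.imread("pics/scene0.png")[80:270,140:310]
cv2.imwrite("pics/scene0c.png",cv2.resize(a,None,fx=3,fy=3,interpolation=cv2.INTER_CUBIC))
E
```

```text
(no output)
```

View pics/side0c.png

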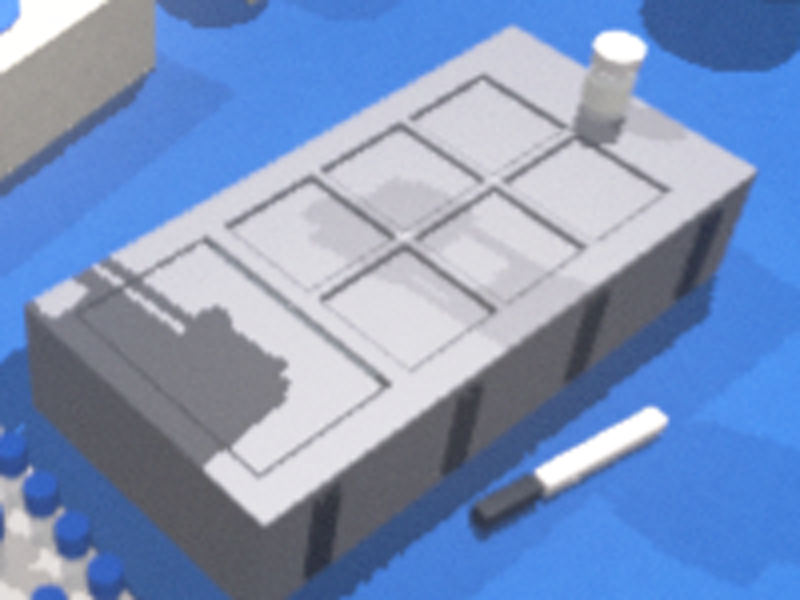

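View pics/scene0c.png

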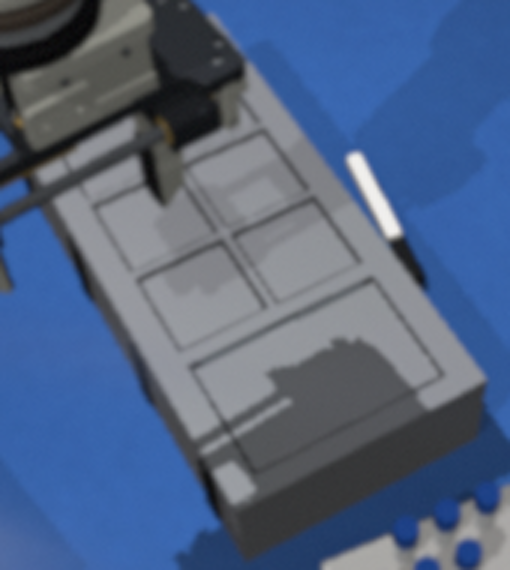

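```bash
cat > h.py <<'E'
import numpy as np, cv2
from scipy.spatial.transform import Rotation as R
from bench import manip, effector, viewer
def K(c):
    f=192/np.tan(np.radians(c['vfov'])/2); return np.array([[f,0,c['cx']],[0,f,c['cy']],[0,0,1]])
def cast(c,uv,z):
    p=cv2.undistortPoints(np.array(uv,float).reshape(-1,1,2),K(c),c['dist_coeffs'])[:,0]
    d=R.from_quat(c['attitude']).apply(np.c_[p,np.ones(len(p))])
    return c['eye']+d*((z-c['eye'][2])/d[:,2])[:,None]
def proj(c,P):
    Rm=R.from_quat(c['attitude']).inv(); 
    return cv2.projectPoints(Rm.apply(np.array(P,float)-c['eye']),np.zeros(3),np.zeros(3),K(c),c['dist_coeffs'])[0][:,0]
def fit(m,w):
    m=np.array(m,float);w=np.array(w)[:,:2];mc=m.mean(0);wc=w.mean(0)
    a=m-mc;b=w-wc
    t=np.arctan2((a[:,0]*b[:,1]-a[:,1]*b[:,0]).sum(),(a*b).sum())
    Rm=np.array([[np.cos(t),-np.sin(t)],[np.sin(t),np.cos(t)]])
    o=wc-Rm@mc; return o,t,(w-(m@Rm.T+o))*1000
E
python3 - <<'E'
from h import *
def full(p,s,o): return (np.array(p,float)+.5)/s-.5+np.array(o)
c=viewer.get_calibration("side")
# side: corners: A flap-left,B strip-left,C strip-right,D flap-right; left side=far from robot
px=[(28,302),(513,25),(755,172),(263,525),(207,240),(388,384),(258,476),(484,76),(668,189),(410,370),(228,227)]
# camera-left side (far from robot)= +x of case if case y ~ world +y
m=[(90,190),(90,-190),(-90,-190),(-90,190),(67,87),(-67,87),(-67,172),(69,-138),(-69,-138),(-69,72),(69,72)]
w=cast(c,full(px,4,(215,105)),.08)
o,t,e=fit(np.array(m)/1000,w); print("side",o,np.degrees(t));print(e.round(1))
c=viewer.get_calibration("scene")
px=[(487,382),(375,280),(190,367),(442,375),(262,472),(317,199),(360,262),(182,349)]
m=[(-90,190),(-67,87),(67,87),(-67,172),(67,172),(-69,3),(-69,72),(69,72)]
m[5]=(-69,6)
w=cast(c,full(px,3,(140,80)),.08)
o,t,e=fit(np.array(m)/1000,w); print("scene",o,np.degrees(t));print(e.round(1))
E
```

```text
side [ 0.53454173 -0.05524572] -4.9135417912792105
[[-0.4 -3. ]
 [ 0.4  0.5]
 [ 1.2  3. ]
 [ 0.7 -0.2]
 [-1.  -0.6]
 [ 0.  -1. ]
 [-0.5  0.9]
 [-1.7  2. ]
 [ 2.5  0.4]
 [ 1.4 -1.1]
 [-2.6 -0.9]]
scene [ 0.53464401 -0.05734033] -5.006091951475842
[[ 1.2  0.3]
 [-0.9  0.5]
 [ 1.4 -1.9]
 [-0.  -0.4]
 [-2.5  2.2]
 [ 0.9  2.8]
 [ 2.  -2.4]
 [-2.2 -1.2]]
```

```bash
cat >> h.py <<'E'
O=np.array([.5346,-.0563]); TH=np.radians(-4.95)
ORI=(R.from_euler('z',TH)*R.from_quat([1,0,0,0])).as_quat()
def W(x,y,z):
    c,s=np.cos(TH),np.sin(TH); y=y-.033
    return np.array([O[0]+c*x-s*y,O[1]+s*x+c*y,z])
def F(n=4):
    f=[]
    for _ in range(n): f.append(manip.current_force()); manip.sleep(.01)
    return np.mean(f,0)
def probe(x,y,lim=6.0,step=.0007,zmin=.0705,up=.100):
    manip.servo_line(W(x,y,up),ORI,vel=.15)
    manip.servo_line(W(x,y,.083),ORI,vel=.06); manip.sleep(.1)
    f0=F(8)[2]; z=.083; log=[]; res='bottom'
    while z>zmin:
        z-=step; manip.servo_line(W(x,y,z),ORI,vel=.03)
        f=F(3)[2]-f0; log.append((round(float(manip.current_tool_pos()[2])*1000,2),round(float(f),2)))
        if f>lim: res='hit'; break
    return res,log
E
python3 - <<'E'
from h import *
c=viewer.get_calibration("side")
t=manip.current_clock()
effector.close(5); manip.move_pose(W(.036,.072,.12),ORI)
print(manip.current_clock()-t,manip.current_finger_gap(),manip.current_tool_pos()-W(.036,.072,.12),F())
t=manip.current_clock()
r=probe(.036,.072); print(r[0],*r[1]); print(manip.current_clock()-t)
cv2.imwrite("pics/side1.png",viewer.get_image("side")[:,:,::-1])
manip.servo_line(W(.036,.072,.1),vel=.1); print(manip.current_clock())
E
```

```text
1.975 0.0003761721729692241 [-0.00016331 -0.00017085 -0.00011479] [0.44871147 0.41179707 0.32594577]
bottom (82.42, 0.19) (81.58, 0.43) (80.86, 0.29) (80.18, -0.15) (79.45, 0.26) (78.79, -0.29) (78.04, 0.17) (77.36, -0.76) (76.66, 0.21) (75.94, -0.15) (75.23, 0.21) (74.55, -0.13) (73.89, -0.1) (73.16, -0.34) (72.46, -0.05) (71.74, 0.01) (71.06, 0.35) (70.34, 0.27)
5.833399999999999
8.4917
```

View pics/side1.png

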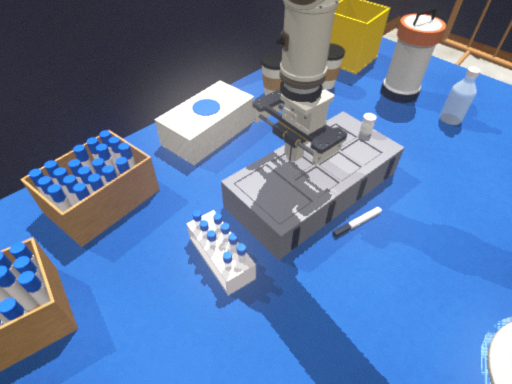

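```bash
python3 - <<'E'
from h import *
c=viewer.get_calibration("side")
print(proj(c,[W(.036,.072,.0703),W(.036,.072,.078)]), manip.current_tool_pos(), W(.036,.072,.1), manip.current_tcp_rot(),ORI)
a=cv2.imread("pics/side1.png")[105:255,215:415]
cv2.imwrite("pics/side1c.png",cv2.resize(a,None,fx=4,fy=4,interpolation=cv2.INTER_CUBIC))
cv2.imwrite("pics/w1.png",viewer.get_image("wrist")[:,:,::-1])
E
```

```text
[[292.11406733 165.38700638]
 [292.40514643 162.77591825]] [ 0.5742267  -0.02067616  0.10049609] [ 0.5738309  -0.02055176  0.1       ] [ 9.99064149e-01 -4.32485404e-02  6.17108703e-04  9.77433952e-05] [ 0.99906716 -0.04318347  0.          0.        ]
```

View pics/side1c.png

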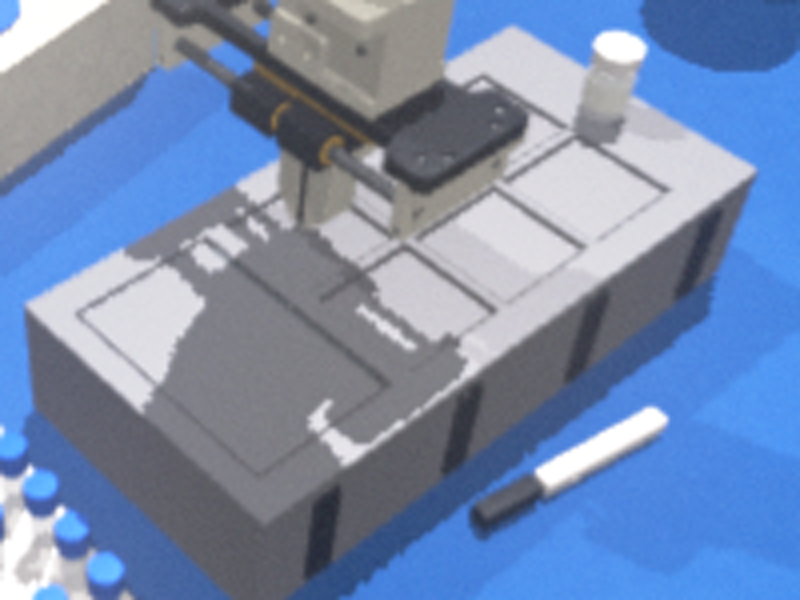

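View pics/w1.png

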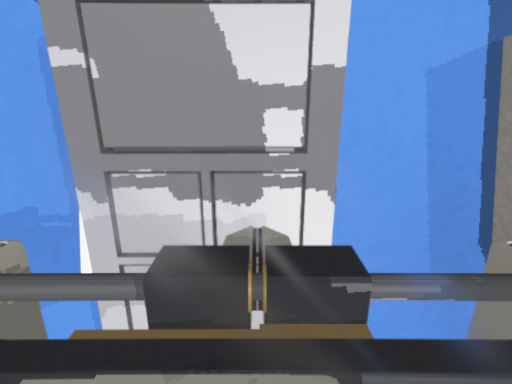

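The side crop shows the fingertips at about (305,225) crop pixels, with the flap still flat. The tips look roughly 4 px (about 10 mm) higher than the commanded z should put them. So that first probe never touched the pad. I'll go lower in small force-guarded steps.

```bash
python3 - <<'E'
from h import *
t=manip.current_clock()
x,y=.036,.072
manip.servo_line(W(x,y,.072),ORI,vel=.08); manip.sleep(.1)
f0=F(8); z=.072
while z>.058:
    z-=.0007; manip.servo_line(W(x,y,z),ORI,vel=.03)
    f=F(3)-f0; print(round(manip.current_tool_pos()[2]*1000,2),f.round(2))
    if f[2]>5: break
cv2.imwrite("pics/side2.png",viewer.get_image("side")[:,:,::-1])
cv2.imwrite("pics/scene2.png",viewer.get_image("scene")[:,:,::-1])
a=cv2.imread("pics/side2.png")[105:255,215:415]
cv2.imwrite("pics/side2c.png",cv2.resize(a,None,fx=4,fy=4,interpolation=cv2.INTER_CUBIC))
print(manip.current_clock())
E
```

```text
71.56 [0.64 0.35 0.22]
70.56 [-0.24  0.19 -0.4 ]
69.83 [-0.02  0.35  0.19]
69.14 [ 0.2   0.05 -0.02]
68.46 [-0.3  -0.07 -0.01]
67.75 [-0.26  0.03  0.16]
67.05 [ 0.44 -0.19  0.16]
66.36 [-0.25 -0.38  0.63]
65.63 [ 0.08  0.07 -0.14]
64.95 [-0.05  0.07  0.04]
64.25 [-0.59  0.14  0.04]
63.52 [-0.12  0.3   0.17]
62.85 [0.07 0.63 0.11]
62.17 [ 0.02  0.02 -0.59]
61.47 [0.37 0.19 0.07]
60.74 [ 0.1  -0.04 -0.46]
60.08 [0.39 0.06 0.28]
59.36 [-0.09  0.21 -0.  ]
58.64 [-0.39  0.42  0.02]
58.09 [-0.27  0.11  0.73]
14.8083
```

View pics/side2c.png

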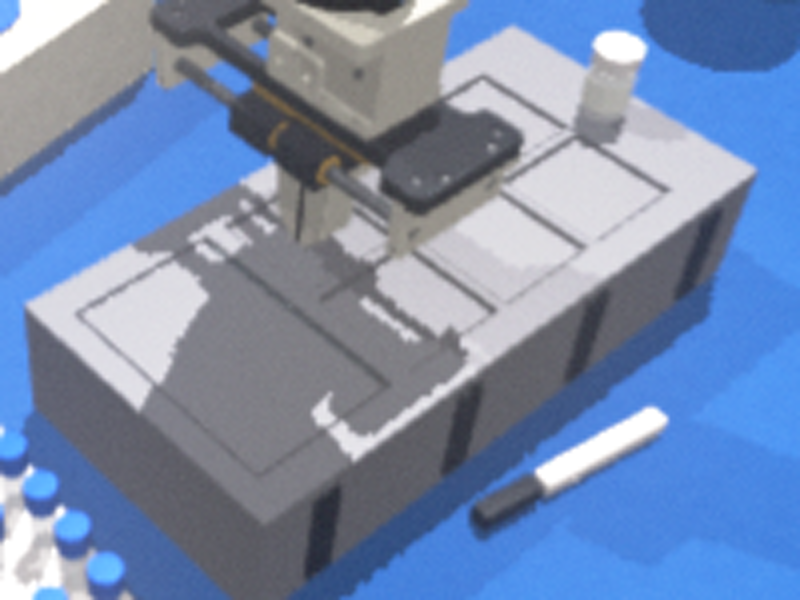

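View scene2.

```bash
python3 - <<'E'
from h import *
a=cv2.imread("pics/scene2.png")[40:240,100:300]
cv2.imwrite("pics/scene2c.png",cv2.resize(a,None,fx=3,fy=3,interpolation=cv2.INTER_CUBIC))
c=viewer.get_calibration("scene")
print((proj(c,[W(.036,.072,.058),W(.036,.072,.078),W(.036,.072,.07)])-[100,40])*3)
E
```

```text
[[325.40635863 431.85304097]
 [322.65798342 415.37085909]
 [323.76906823 422.03905152]]
```

View pics/scene2c.png

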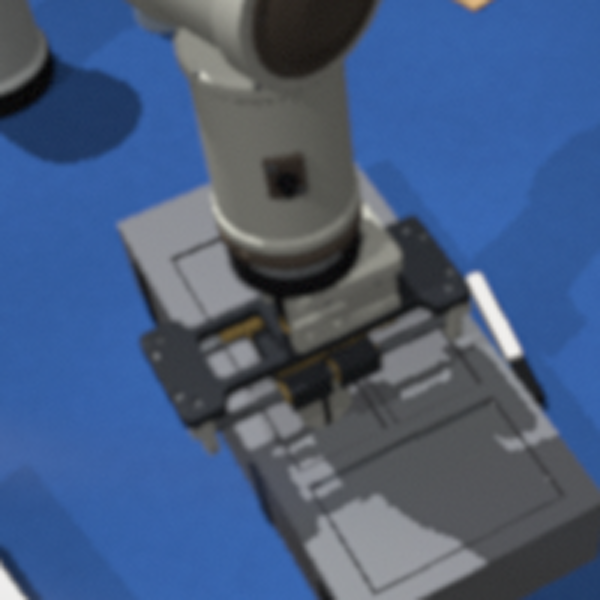

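The two views put the true fingertips at about z ≈ 0.075 while the TCP reads 0.058. That means contact is close, and the last reading rose to 0.7 N. I'll continue with the same force guard.

```bash
python3 - <<'E'
from h import *
x,y=.036,.072
z=.058
while z>.0475:
    z-=.0007; manip.servo_line(W(x,y,z),ORI,vel=.03)
    f=F(3); print(round(manip.current_tool_pos()[2]*1000,2),f.round(2))
    if f[2]>6: break
cv2.imwrite("pics/side3.png",viewer.get_image("side")[:,:,::-1])
a=cv2.imread("pics/side3.png")[105:255,215:415]
cv2.imwrite("pics/side3c.png",cv2.resize(a,None,fx=4,fy=4,interpolation=cv2.INTER_CUBIC))
print(manip.current_clock())
E
```

```text
58.03 [-2.21  0.35  6.87]
15.1333
```

View pics/side3c.png

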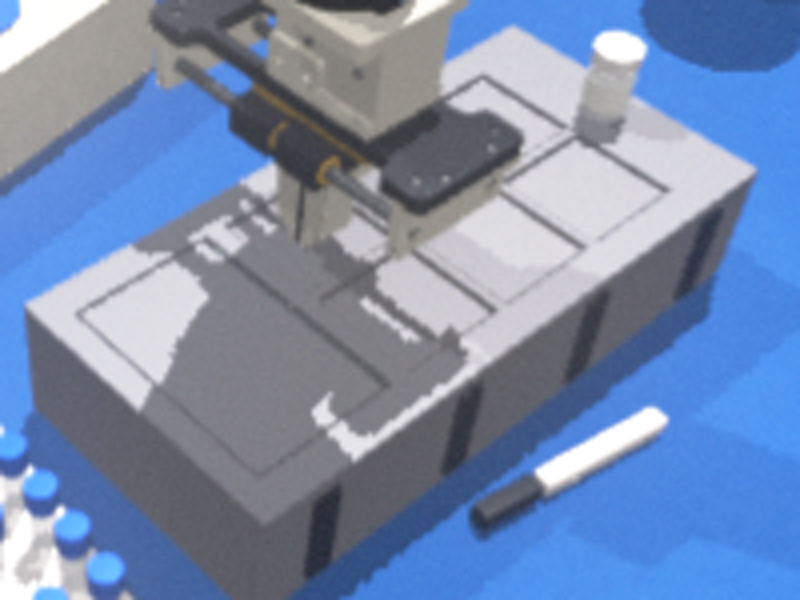

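Contact shows 6.9 N at TCP z ≈ 0.058 with no yielding, so this pad is solid and the pad face corresponds to TCP z ≈ 0.058. Next I'll check the jar's position for gripper clearance, then probe the next pads.

```bash
cat >> h.py <<'E'
def probe2(x,y):
    manip.servo_line(W(x,y,.074),ORI,vel=.15)
    manip.servo_line(W(x,y,.0605),ORI,vel=.06); manip.sleep(.05)
    f0=F(5)[2]; z=.0605; log=[]; res='bottom'
    while z>.0510:
        z-=.0005; manip.servo_line(W(x,y,z),ORI,vel=.03)
        f=F(2)[2]-f0; zz=manip.current_tool_pos()[2]; log.append((round(float(zz)*1000,2),round(float(f),2)))
        if zz>.0563 and f>5.5: res='solid'; break
        if zz<=.0563 and f>9: res='catch stop'; break
    if res=='solid': manip.servo_line(W(x,y,.072),ORI,vel=.1)
    return res,log
E
python3 - <<'E'
from h import *
c=viewer.get_calibration("side")
p=cast(c,[(365.5,136)],.08)[0]; d=p[:2]-O; cs,s=np.cos(TH),np.sin(TH)
print("jar case xy",cs*d[0]+s*d[1],-s*d[0]+cs*d[1])
manip.servo_line(W(.036,.072,.074),ORI,vel=.1)
for P in [(-.036,.072),(-.036,0)]:
    r=probe2(*P); print(P,r[0],*r[1],round(manip.current_clock(),2))
    if r[0]!='solid': break
E
```

```text
jar case xy -0.008534654267698913 -0.15315122697805775
(-0.036, 0.072) solid (60.15, 0.35) (59.54, 0.0) (58.98, 0.44) (58.46, 0.1) (58.08, 0.71) (58.02, 6.45) 18.44
(-0.036, 0) solid (60.12, -0.29) (59.53, -0.27) (58.97, 0.45) (58.45, 0.07) (58.07, 1.15) (58.0, 5.82) 21.43
```

```bash
python3 - <<'E'
from h import *
for P in [(.036,0),(.036,-.056),(-.036,-.056)]:
    r=probe2(*P); print(P,r[0],*r[1],round(manip.current_clock(),2))
    if r[0]!='solid': break
cv2.imwrite("pics/side4.png",viewer.get_image("side")[:,:,::-1])
a=cv2.imread("pics/side4.png")[105:255,215:415]
cv2.imwrite("pics/side4c.png",cv2.resize(a,None,fx=4,fy=4,interpolation=cv2.INTER_CUBIC))
E
```

```text
(0.036, 0) solid (60.18, -0.05) (59.51, -0.36) (58.95, -0.05) (58.46, -0.45) (58.12, 0.96) (58.06, 4.66) (58.01, 8.36) 24.7
(0.036, -0.056) catch stop (60.19, -0.38) (59.51, -0.4) (58.97, -0.57) (58.48, -0.35) (58.04, -0.06) (57.65, 1.75) (57.08, 2.37) (56.53, 1.99) (55.97, 1.56) (55.47, 1.91) (54.97, 1.71) (54.48, 1.93) (54.0, 1.91) (53.48, 2.32) (53.05, 2.65) (53.0, 6.23) (52.96, 10.39) 30.23
```

View pics/side4c.png

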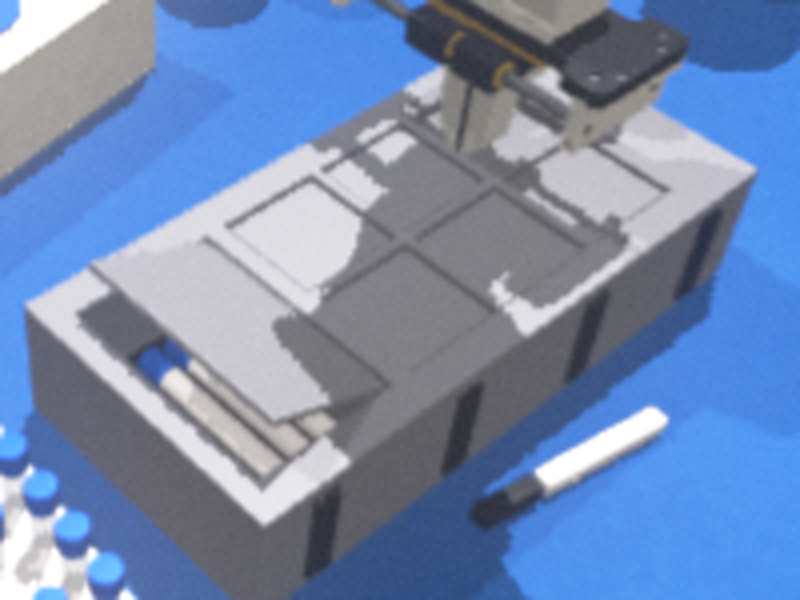

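The catch was the (+36, −72) pad: it sank 5 mm to a hard stop, and the flap now stands open at crop (240,340). I'll retreat straight up and check.

```bash
python3 - <<'E'
from h import *
manip.servo_line(W(.036,-.056,.2),ORI,vel=.12); manip.servo_line(W(.036,-.056,.3),ORI,vel=.15); manip.sleep(.3)
print(F(),manip.current_clock())
im=viewer.get_image("side")[:,:,::-1]
cv2.imwrite("pics/side5.png",im)
a=im[105:295,175:415]
cv2.imwrite("pics/side5c.png",cv2.resize(a,None,fx=3,fy=3,interpolation=cv2.INTER_CUBIC))
c=viewer.get_calibration("side")
t=.4
e=lambda t:[W(-.067*k,.033+.087+.085*np.cos(t),.08+.085*np.sin(t)) for k in(-1,1)]
for t in(.3,.4):print(t,((proj(c,e(t))-[175,105]+.5)*3-.5).round(0))
E
```

```text
[-0.10510658 -0.31510254  0.13140859] 32.8083
0.3 [[183. 205.]
 [322. 326.]]
0.4 [[186. 194.]
 [326. 315.]]
```

View pics/side5c.png

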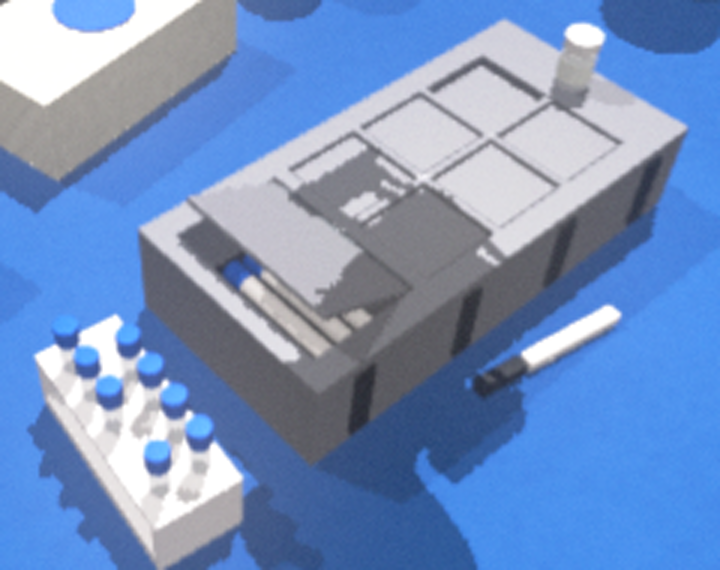

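The flap's free-edge corners are at (188,196) and (325,317), which matches the predicted 0.40 rad. The sunken pad is at (487,85). The jar, rack and marker look unmoved, and the hand is clear, so I'm handing in.

```bash
python3 - <<'E'
from h import *
b=cv2.imread("pics/side0.png").astype(int);a=cv2.imread("pics/side5.png").astype(int)
for n,(x0,x1,y0,y1) in dict(jar=(360,378,112,140),marker=(330,385,205,238),rack=(186,258,210,292)).items():
    print(n,abs(a-b)[y0:y1,x0:x1].mean().round(1))
print(manip.hand_in(),manip.current_clock())
E
```

```text
jar 1.9
marker 6.2
rack 24.3
the job is handed in; nothing more can be done
the job is handed in; nothing more can be done
```

```bash
python3 - <<'E'
import cv2,numpy as np
a=[cv2.resize(cv2.imread(f"pics/side{i}.png")[195:300,180:265],None,fx=4,fy=4) for i in(0,5)]
cv2.imwrite("pics/rackcmp.png",np.hstack(a))
for i in(0,5):
    im=cv2.imread(f"pics/side{i}.png")[195:300,180:265].astype(int); m=(im[...,2]>120)
    n,l,s,c=cv2.connectedComponentsWithStats(m.astype('uint8')); k=1+s[1:,4].argmax(); print(s[k],c[k])
E
```

```text
[   6   15   70   85 2520] [41.46428571 60.05674603]
[   6   14   71   87 2641] [41.72131768 59.48996592]
```

View pics/rackcmp.png

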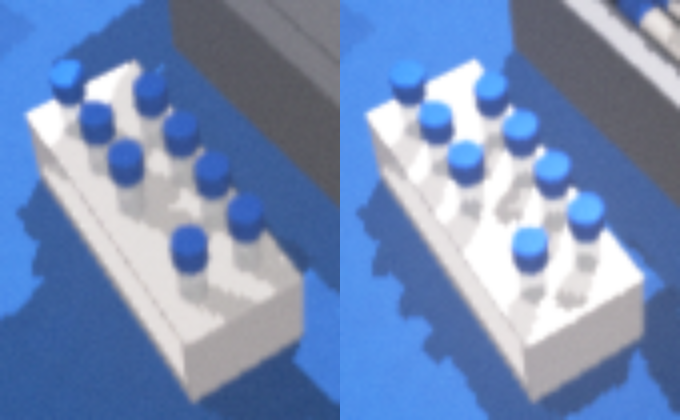

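The catch is found and pressed fully in, the flap is up, and I handed the job in at about 33 s of the 56 s allowed. I felt the pads with gentle pushes of closed fingertips. The four solid pads I tried took about 6 to 8 N without moving. The catch was the pad at (+36, −72) mm. It yielded at about 2.4 N by my reading (3–4 N was stated) and sank 5 mm to a hard stop at about 10 N, so I left the sixth pad alone. Then I took the hand straight up.

**Checks that passed:**
- After the hand was away, the flap's free edge in the side view matched the predicted position for 0.40 rad, fully open. The wrist force read about zero.
- The jar and marker looked unchanged between the first and last pictures.

**Checks that disagreed:**
- **Rack picture difference:** the rack area differed clearly between the first and last pictures. A side-by-side taken after hand-in shows this is only the arm's shadow moving; the rack's outline and tubes are in the same place.
- **TCP height:** the pads were felt at a TCP height of 58 mm instead of the stated 78 mm. The fingertips evidently sit about 20 mm above the reported TCP, so my first descent touched nothing. I set the pressing depth from the felt contact height.

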